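Slide the locked sample carriage to its reading stop

ROBOT

A 6-joint arm with a two-finger parallel gripper is mounted at the origin on a cart in front of the work surface, level with it; the furniture and walls round the work are solid. World frame = base frame: x ahead of the robot, y to its left, z up, the work surface at z = 0. Lengths are in m, angles in rad, forces in N, time in s.
With the tool pointing down it reaches from about 0.2 to 0.875 m from the base axis. Payload 3.4 kg.
Tool frame: the origin (TCP) lies between the finger pads; the fingertips stand 25 mm ahead of it and the grasp point (between the pads) lies 6 mm ahead of it (r.nose_length is the z of the fingertips in the tool frame, in m); z points along the fingers, y is the line along which they close (so a half turn about z gives the same grasp; the last joint's range is limited). The gripper opens to 94 mm and grips with 3 to 60 N. Pads are 16 mm wide; open, the fingers measure 119 mm over their backs; the gripper's body (75 mm by 177 mm) begins 78 mm behind the grasp point.
Start: joints at [-1.37, 0.276, 1.505, -0, 1.361, -0.121], TCP at [0.182, -0.546, 0.23] pointing down, gripper open.
Joint ranges: [-2.89, 2.89], [-0.75, 2.08], [0.22, 2.7], [-1.18, 4.32], [0.11, 2.71], [-2.7, 2.7]. Speed limits (rad/s): [2.57, 2.57, 3.14, 3.14, 3.14, 3.14].

INTERFACE

Orientations are given as a unit quaternion [w, x, y, z].
In Python, from plant import r, gripper_to, inverse_kinematics, vision, models, telemetry gives the robot as it stands. Calls block until the motion is done:
- r.move_to(position, orientation): joint-space move of the TCP to a pose.
- r.move_l(position, rot=None, vel=0.15, guard=None): straight line of the TCP; rot=None keeps the orientation; vel is the mean speed in m/s. With guard (N) it stops when the force on the tool has changed by that much, and returns True; else False.
- r.movej(angles): joint-space move.
- gripper_to(opening, f_grip=None): finger opening in m; f_grip is the grip in N (None keeps the last); returns when the fingers have stopped.
- r.hold(seconds).
- inverse_kinematics(position, orientation): joint angles nearest the present ones, or None.
- vision.snapshot(name): name is "scene" or "side" or "wrist"; returns the picture (384x512x3 uint8, red, green, blue); there is no depth.
- vision.get_calibration(name): a dict with "fx", "fy", "cx", "cy" (pixels), "position" and "orientation" of the camera in the world. Camera axes: x right, y down, z forward; pixel columns grow to the right and rows downward; lengths in m; the calibration is good to about 2 mm. A picture is of the moment at which its call begins: read the wrist's pose just before it. get_calibration takes no time and is no camera call; for the wrist camera it gives the pose at the moment of the call.
A pose or a line that the arm cannot do raises r.PlanningError and nothing moves.
- r.sign_off(): hands the job in; it is judged then, once.
Trained networks look in the newest picture that a camera, given by its name, has taken for a name from the list of things; names that differ only in an ending like _2 or _b are one class to them, and where a whole thing is asked for, a point or a joint stands for the part that bears it (a point fixed in the world has none). Each returns a list of dicts, best first, with "score" (0 to 1); they miss things now and then, are a little off and sometimes report something else, mostly with a low value. They report only what shows in the picture. A call takes as long as a camera call.
- models.boxes_of(thing, camera): "at" ([x, y, z] in m, in world coordinates, good to about 4 mm: the middle of the surface that is visible of it).
- models.regions_of(thing, camera): "pixels" (384x512 bool, what is visible of it).
- models.mark_of(thing, camera): "at" ([x, y, z] in m, in world coordinates, good to about 4 mm: a listed point, or the origin of a listed thing).
Readings, each from a call of its own:
- telemetry.current_t(): time.
- telemetry.current_joints(): joint angles.
- telemetry.current_dq(): joint speeds.
- telemetry.current_joint_efforts(): joint torques, N m.
- telemetry.current_ee_pos(): TCP position.
- telemetry.current_tool_rot(): TCP orientation.
- telemetry.current_wrist_force(): force on the tool from outside, world axes, zero at the start.
- telemetry.current_torque(): the same for the moment, N m.
- telemetry.current_opening(): finger opening in m.
- telemetry.current_finger_force(): force on a finger pad.
Only numpy, scipy, OpenCV 4.12 (cv2) and the standard library are available. Lean on these libraries where they do the work, as an engineer would, in place of code of your own. Each camera call takes 0.05 s, during which the arm holds its last target. There are 200 camera calls.

TASK

Bring the sample to its reading position: press the orange lock button on the carriage down with the fingertips and, keeping it held down all the way, push the carriage along its rods until it rests against the red end stop; then let go of the button so that the carriage locks there, and move clear. Nothing is to be gripped or lifted: do not touch the jar, which must ride along seated in its ring, and leave the bottle, timer and cap beside the stage where they are.

Things in the scene. Friction and masses are not known exactly. Their poses are not given: they have to be found in the camera images.
- stage: Fixed slide stage, grey base plate 130 x 350 x 8 mm with an aluminium block 34 mm high at each end and two steel rods along its y axis. Origin: centre of its underside, on the worktop. Its y axis is the direction in which the carriage travels to the stop; its x axis points to the far side, away from the robot (yaw within 0.35 rad); z is up.
- button_top (a point): Centre of the top face of the orange lock button, 52 mm above the worktop when up; axes as the stage's. The face is 42 mm (x) by 36 mm (y). The button is on the carriage, on the side nearer the robot, and travels with it. It has a 3 mm thick surround, lower than its raised top, on three sides and the thumb wall on the +y side.
- thumb_wall (a point): Middle of the upper edge of the black thumb wall, on the face toward the button; axes as the stage's. The wall is part of the carriage, 8 mm thick and 50 mm long in x, at the +y side of the button: its face is 20.5 mm from the button's centre and its top 16 mm above the raised button, so a fingertip that presses the button can push the wall toward +y.
- lock_button (a joint): Travel of the lock button, 0 (within 1 mm) = up, locked; 0.007 = pressed to its stop, straight down. A spring holds it up; a push of about 9 N takes it fully down. While it is up a clamp holds the carriage firmly (against 20 N); pressed 5 mm or more, the carriage runs free. It springs up when released and locks the carriage wherever that is.
- carriage (a joint): Travel of the carriage along the stage's +y, 0 = parked, in m; it starts parked and runs with about 1.5 N of friction and little damping (8 N s/m).
- carriage_front (a point): Middle of the front (+y) face of the carriage, 24 mm above the worktop; axes as the stage's. The carriage is an aluminium plate 118 mm (x) by 90 mm (y) on black bearing blocks, plate top 37 mm above the worktop.
- stop_face (a point): Middle of the face of the red end stop that the carriage front meets, 24 mm above the worktop; axes as the stage's. The stop is a rigid red bar 116 x 22 x 16 mm across the rods, top 32 mm above the worktop, with a small dark screw on it (38 mm). It is clamped at a place that differs from run to run, 85 to 175 mm ahead of the parked carriage's front, and does not give way.
- nest (a point): Centre of the grey ring (outer diameter 55 mm, 8 mm high) on the carriage in which the jar stands, at plate-top height; axes as the stage's. It lies 62 mm toward +x and 15 mm toward +y from the button's centre.
- sample_jar: Small screw jar with white lid and orange contents, 44 mm in diameter, 50 mm high, about 50 g, loose, standing in the ring on the carriage. Origin: centre of its underside. Not to be touched.
- clear_bottle: Clear, half-transparent bottle with blue cap, 56 mm in diameter, 120 mm high, standing loose beyond the stage. Origin: centre of its underside. Bystander.
- lab_timer: White lab timer, 62 x 66 x 18 mm, lying loose on the robot's side of the stage. Origin: centre of its underside. Bystander.
- green_cap: Mint-green screw cap, 40 mm in diameter, 13 mm high, lying loose on the robot's side of the stage. Origin: centre of its underside. Bystander.

How it is judged:
On the way, in this order (a step that is already met when the one before it is completed fails the run):
1. the lock button is pressed while the carriage is still parked (value of joint lock_button above 0.003 m and value of joint carriage below 0.01 m), for 0.05 s.
2. the carriage rests against the end stop (within 3 mm) with the button still held down (y of carriage_front in the frame of stop_face above -0.003 m and value of joint lock_button above 0.002 m), for 0.1 s.
At the end, for the whole second after the job is handed in: The carriage stands at rest within 3 mm of the end stop, the lock button is up (within 1 mm), and the jar stands upright in its ring (within 6 mm of its centre) (y of carriage_front in the frame of stop_face between -0.003 and 0.003 m and value of joint lock_button below 0.001 m and velocity of joint carriage between -0.005 and 0.005 m/s and horizontal distance between sample_jar and nest below 0.006 m and z of sample_jar in the frame of nest below 0.004 m and angle between sample_jar's own z axis and vertical below 0.1 rad); the robot touches nothing.
It fails at once if the carriage is away from both its parking place and the stop with the button not held down (forced, or let go too early) (value of joint carriage above 0.012 m and y of carriage_front in the frame of stop_face below -0.006 m and value of joint lock_button below 0.0008 m).
It fails at once if the jar is touched by the robot (contact force between any of the fingers, the arm and sample_jar above 0.5 N).
It fails at once if the jar is lifted or tipped out of its ring (z of sample_jar in the frame of nest above 0.01 m or horizontal distance between sample_jar and nest above 0.02 m or angle between sample_jar's own z axis and vertical above 0.3 rad).
It fails at once if the bottle, timer or cap is moved more than 15 mm or lifted (distance of any of clear_bottle, lab_timer, green_cap from where it was at the start of the episode above 0.015 m).
It also fails if it takes over 45 s, if anything falls off the work surface, if the arm or the gripper's body presses on something with over 40 N, if the wrist force passes 120 N, or if a joint passes its speed limit or range.

## Working session

There is one attempt and no reset: what is moved stays moved. The work goes in short steps, each a Python script; the robot and the scene stay as the last script left them, time stands still between calls to the robot, and variables do not carry over. Pictures are saved under pics/ and viewed, at most 10 in all, crops included, and the job is handed in when it is done.

```bash
mkdir -p pics; ls
python3 - <<'E'
from plant import r,vision,models,telemetry
import cv2,numpy as np
np.set_printoptions(precision=4,suppress=True)
ims=[]
for c in("scene","side"):
    im=vision.snapshot(c);ims.append(im)
    for n in("stage","button_top","thumb_wall","carriage_front","stop_face","nest","sample_jar","clear_bottle","lab_timer","green_cap"):
        m=models.mark_of(n,c); print(c,n,[(np.round(d["at"],4),round(d["score"],2)) for d in m[:2]])
cv2.imwrite("pics/a.png",cv2.resize(np.vstack(ims)[:,:,::-1],None,fx=.78,fy=.78))
print(telemetry.current_t(),telemetry.current_tool_rot(),r.nose_length)
E
```

```text
pics
scene stage [(array([ 0.5201, -0.0888,  0.0039]), 0.66)]
scene button_top [(array([ 0.511 , -0.21  ,  0.0541]), 0.58)]
scene thumb_wall []
scene carriage_front [(array([ 0.5273, -0.14  ,  0.0238]), 0.86)]
scene stop_face [(array([0.4884, 0.005 , 0.0235]), 0.92), (array([ 0.4176, -0.1486, -0.0005]), 0.39)]
scene nest [(array([ 0.571 , -0.1771,  0.033 ]), 0.75)]
scene sample_jar [(array([ 0.5689, -0.1772,  0.0381]), 0.69)]
scene clear_bottle [(array([ 0.6356, -0.0349, -0.0015]), 0.6)]
scene lab_timer [(array([ 0.3593, -0.0252,  0.0047]), 0.83), (array([0.4912, 0.0057, 0.0183]), 0.49)]
scene green_cap [(array([ 0.4195, -0.1486,  0.0016]), 0.79)]
side stage [(array([ 0.6384, -0.0341,  0.0007]), 0.73), (array([ 0.5147, -0.0889, -0.0018]), 0.55)]
side button_top [(array([ 0.512 , -0.2088,  0.0509]), 0.44)]
side thumb_wall [(array([0.4911, 0.0035, 0.0221]), 0.7), (array([ 0.5067, -0.1891,  0.0638]), 0.56)]
side carriage_front [(array([ 0.4223, -0.1474, -0.0006]), 0.73)]
side stop_face [(array([0.4896, 0.0035, 0.0256]), 0.67), (array([ 0.4192, -0.1509, -0.0014]), 0.63)]
side nest [(array([ 0.5692, -0.1733,  0.0413]), 0.73)]
side sample_jar []
side clear_bottle [(array([ 0.6386, -0.0338,  0.001 ]), 0.55)]
side lab_timer [(array([ 0.355 , -0.0244, -0.    ]), 0.63)]
side green_cap [(array([ 0.4212, -0.1499, -0.0023]), 0.68)]
1.1 [ 0.0001  0.9871  0.1602 -0.    ] 0.025
```

View pics/a.png

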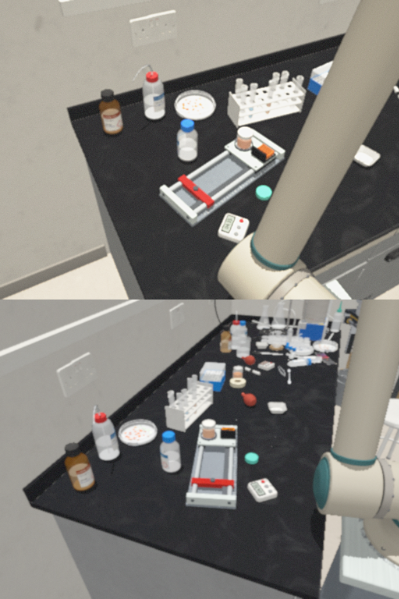

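```bash
cat > h.py <<'E'
from plant import r,gripper_to,inverse_kinematics,vision,models,telemetry
import cv2,numpy as np
from scipy.spatial.transform import Rotation as R
np.set_printoptions(precision=4,suppress=True)
def quat(yaw): # tool down, tool y along stage -x or +x, whichever is nearer
    best=None
    for s in(1,-1):
        x=np.array([0,s,0.]);z=np.array([0,0,-1.]);y=np.cross(z,x)
        m=R.from_euler("z",yaw).as_matrix()@np.c_[x,y,z]
        q=R.from_matrix(m).as_quat()[[3,0,1,2]]
        j=inverse_kinematics([.51,-.2,.15],q)
        if j is not None and (best is None or abs(j[5])<best[0]): best=(abs(j[5]),q)
    return best[1]
E
python3 - <<'E'
from h import *
gripper_to(0.0)
q=quat(.26);print(q)
r.move_to([.525,-.25,.2],q)
print(telemetry.current_joints(),telemetry.current_t())
im=vision.snapshot("wrist")
for n in("stage","button_top","thumb_wall","carriage_front","stop_face","nest"):
    print(n,[(np.round(d["at"],4),round(d["score"],2)) for d in models.mark_of(n,"wrist")[:2]])
cv2.imwrite("pics/b.png",im[:,:,::-1])
E
```

```text
[0.     0.6095 0.7928 0.    ]
[-0.5655  0.3038  1.5414 -0.0006  1.2961 -0.8239] 4.1833
stage [(array([ 0.5191, -0.0875, -0.0025]), 0.84)]
button_top [(array([ 0.5135, -0.2104,  0.0561]), 0.74)]
thumb_wall [(array([ 0.5102, -0.1868,  0.0647]), 0.74), (array([ 0.5319, -0.138 ,  0.0271]), 0.26)]
carriage_front [(array([ 0.528 , -0.1408,  0.0231]), 0.94)]
stop_face [(array([ 0.5133, -0.2071,  0.0545]), 0.58)]
nest []
```

View pics/b.png

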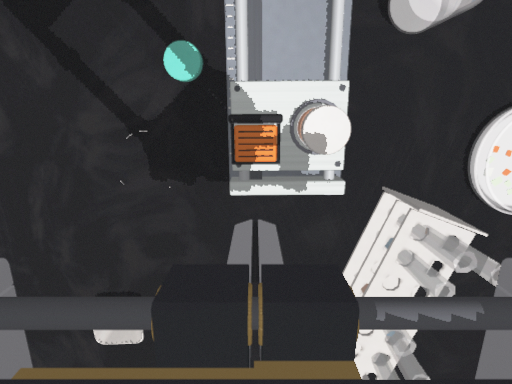

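The button is at pixel (256,143), in line with the closed fingers at column 256. The wall is a dark bar above it at row 119, and the rods run vertically, so yaw ≈ 0.26 holds. Next I press.

```bash
cat >> h.py <<'E'
yaw=.261;Y=np.array([-np.sin(yaw),np.cos(yaw),0]);Q=quat(yaw);B=np.array([.5125,-.2097,0])
E
python3 - <<'E'
from h import *
P=B+.005*Y
r.move_l(P+[0,0,.13],Q)
r.move_l(P+[0,0,.085])
f0=telemetry.current_wrist_force()
g=r.move_l(P+[0,0,.066],vel=.02,guard=16)
print(g,telemetry.current_ee_pos(),f0,telemetry.current_wrist_force(),telemetry.current_t())
r.hold(.2);print(telemetry.current_ee_pos(),telemetry.current_wrist_force())
E
```

```text
True [ 0.5116 -0.205   0.0705] [-1.0451 -0.0652  0.339 ] [-1.2086  1.1719  8.043 ] 6.475
[ 0.5116 -0.205   0.0707] [-1.2857  0.9222  8.675 ]
```

Run:
```python
from h import *
p=telemetry.current_ee_pos()
def s(t):
    e=telemetry.current_ee_pos();print(t,e,"y",(e-B)@Y,telemetry.current_wrist_force(),telemetry.current_t())
p=B+.005*Y+[0,0,.0690]
r.move_l(p,vel=.01,guard=15);s("press")
zc=telemetry.current_ee_pos()[2]
p[2]=min(zc,.0695)
print(r.move_l(p+.012*Y,vel=.02,guard=12));s("wall")
for d in(.04,.08,.12,.145):
    g=r.move_l(p+d*Y,vel=.05,guard=15);s(d)
    if g:break
cv2.imwrite("pics/c.png",vision.snapshot("scene")[150:290,180:400,::-1].repeat(3,0).repeat(3,1))
```

```text
press [ 0.5116 -0.205   0.0702] y 0.004742677385701071 [-1.0065  0.3205  8.7239] 6.925
False
wall [ 0.5087 -0.1943  0.0708] y 0.015866784254833056 [-1.7027 -1.0509  9.4895] 7.675
0.04 [ 0.5011 -0.1665  0.0706] y 0.04468915045820059 [-2.0398  0.3579  9.0758] 8.3833
0.08 [ 0.4907 -0.128   0.0705] y 0.08455496548279419 [-2.4289  0.2398  8.468 ] 9.3333
0.12 [ 0.4801 -0.0893  0.0704] y 0.12471370737122922 [-2.6251 -0.9597  7.58  ] 10.2833
0.145 [ 0.4735 -0.0647  0.0703] y 0.15013347810954014 [-3.3119  0.3432  9.291 ] 10.9333
```

View pics/c.png

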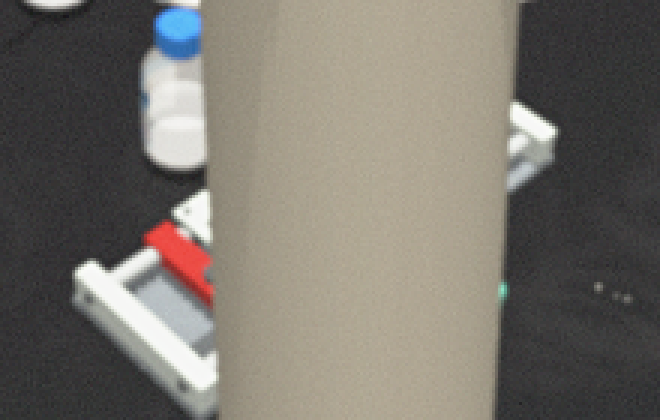

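The carriage plate (white corner near 195,215) is now close to the red bar (170,245). I'll make a slow, guarded final approach.

Run:
```python
from h import *
def s(t):
    e=telemetry.current_ee_pos();print(t,e,"y",(e-B)@Y,"Fy",telemetry.current_wrist_force()@Y,telemetry.current_wrist_force(),telemetry.current_t())
p=B+.005*Y+[0,0,.0695]
print(r.move_l(p+.172*Y,vel=.015,guard=9));s("stop")
r.hold(.3);s("hold")
vision.snapshot("side")
for n in("carriage_front","stop_face"):
    print(n,[(np.round(d["at"],4),round(d["score"],2)) for d in models.mark_of(n,"side")[:2]])
im=vision.snapshot("wrist")
cv2.imwrite("pics/d.png",im[:,:,::-1])
```

```text
True
stop [ 0.4725 -0.0523  0.0715] y 0.1623919139912905 Fy 0.15240070689768892 [-1.3036 -0.1904  8.5179] 12.075
hold [ 0.4725 -0.0523  0.0718] y 0.16237629725165112 Fy -0.21898912070751556 [-0.5399 -0.3709  7.8184] 12.375
carriage_front [(array([0.4875, 0.0042, 0.0257]), 0.83)]
stop_face [(array([0.4876, 0.0021, 0.0273]), 0.74), (array([0.4888, 0.0029, 0.0261]), 0.6)]
```

View pics/d.png

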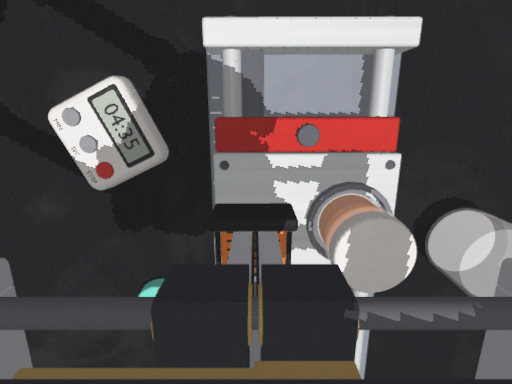

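The plate front meets the red bar at row 152, and the travel matches the expected 0.150 m. I'll push firmly once more to confirm the contact, then lift straight up.

Run:
```python
from h import *
def s(t):
    e=telemetry.current_ee_pos();f=telemetry.current_wrist_force();print(t,e,"y",(e-B)@Y,"Fy",f@Y,f,telemetry.current_t())
e=telemetry.current_ee_pos()
r.move_l([e[0],e[1],.0690],vel=.01,guard=12);s("press")
e=telemetry.current_ee_pos()
print(r.move_l(e+.012*Y+[0,0,-.001],vel=.012,guard=14));s("push")
r.hold(.3);s("hold")
e=telemetry.current_ee_pos()
r.move_l([*e[:2],.10],vel=.08);s("up")
r.move_l([*e[:2],.22]);r.move_l(B+[0,0,.23]-.02*Y);r.hold(.3)
im=[vision.snapshot("wrist")]
for n in("carriage_front","stop_face","button_top"):
    print(n,[(np.round(d["at"],4),round(d["score"],2)) for d in models.mark_of(n,"wrist")[:2]])
im.append(vision.snapshot("side"))
cv2.imwrite("pics/e.png",np.vstack([im[0][:260],im[1][100:]])[:,:,::-1]);print(telemetry.current_t())
```

```text
press [ 0.4726 -0.0524  0.0701] y 0.16227236185424807 Fy 0.5492301055516815 [-2.3753 -0.0659 10.3084] 12.925
True
push [ 0.4725 -0.0522  0.0703] y 0.1624999722985603 Fy -1.0835552867108564 [ 0.1788 -1.0738  4.4617] 13.4417
hold [ 0.4725 -0.0522  0.0703] y 0.16250145341342728 Fy -0.8839263808468635 [-0.2857 -0.9912  5.6671] 13.7417
up [ 0.4721 -0.0519  0.0997] y 0.1628429104379305 Fy -0.2439798448478425 [ 0.1458 -0.2136 -0.8878] 14.2667
carriage_front []
stop_face []
button_top [(array([ 0.4746, -0.0641,  0.0553]), 0.62)]
17.1333
```

View pics/e.png

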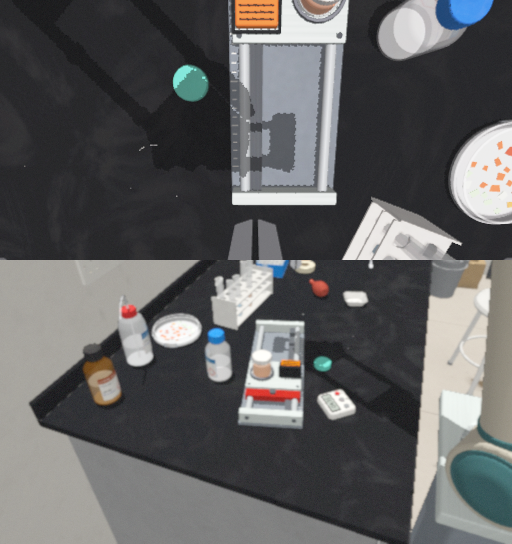

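The carriage sits against the red stop (side view, 272,385), the jar is seated and the bystanders haven't moved. The arm is clear, so I'm handing in.

```bash
python3 -c "
from plant import r
print(r.sign_off())"
```

```text
the job is handed in; nothing more can be done
None
```

I pushed the carriage to the red end stop with the button held down, then released it so it locks there. The jar looked upright in its ring and the bottle, timer and cap unmoved in the last picture, and I handed the job in with the arm clear at about 17 s; no verdict came back.

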